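Set the stabiliser leg of a sewing-machine service stand

ROBOT

A 6-joint arm with a two-finger parallel gripper is mounted at the origin on the work surface. World frame = base frame: x ahead of the robot, y to its left, z up, the work surface at z = 0. Lengths are in m, angles in rad, forces in N, time in s.
With the tool pointing down it reaches from about 0.35 to 0.975 m from the base axis. Payload 4.9 kg.
Tool frame: the origin (TCP) lies at the very end of the fingers, on their centre line; the grasp point (between the pads) lies 19 mm behind it; z points along the fingers, y is the line along which they close (so a half turn about z gives the same grasp; the last joint's range is limited). The gripper opens to 85 mm and grips with 20 to 120 N. Pads are 22 mm wide; open, the fingers measure 114 mm over their backs; the gripper's body (76 mm by 85 mm) begins 54 mm behind the grasp point. The pads swing forward as they close: fully open they stand 13 mm farther back than shut.
Start: joints at [1.022, 0.053, 1.613, -0, 1.476, -0.119], TCP at [0.26, 0.568, 0.231] pointing down, gripper open.
Joint ranges: [-3.01, 3.01], [-1.01, 2.22], [0.06, 2.58], [-1.02, 4.17], [0.09, 2.62], [-3.14, 3.14]. Speed limits (rad/s): [2.57, 2.57, 3.14, 3.14, 3.14, 3.14].

INTERFACE

Orientations are given as a rotation vector (axis times angle).
In Python, from station import ctrl, imaging gives the robot as it stands.
- The arm moves only by the tool play_rows, never from a script. Its argument "series" is a list of rows, each a list of 3 entries, a list of its own where there are three numbers: the opening, from 0 (shut) to 1 (fully open), then the shift along the tool's x, y, z each as a share of 0.05 m, from -1 to 1, then the turn, a rotation vector about the tool's x, y, z each as a share of 8 degrees, from -1 to 1. In form: [[grip, [dx, dy, dz], [ax, ay, az]], ...]. A call has 1 to 8 rows; each row shifts and turns the commanded pose from where the row before left it, along the tool's axes as they then stand; what a row does not reach is not made up. A row lasts 1/8 s, in which the tool goes at most 62.5 mm and 10.7 degrees, less where a joint would pass 70% of its speed; a pose out of reach is approached as far as the arm can. A call with a number of a shift or a turn outside -1 to 1 is refused whole. A call with a gripper value outside its range is refused whole. The fingers move at their own pace and stop on an object; "force" is the grip in N (left out, the last holds). Time passes only in rows, so rows that do not move let the fingers close. It gives the time, the measured TCP pose, the force, the opening and the grip force at its end, in the units of the state.
- ctrl.get_obs(): the state, without advancing time (a new reading comes with each control period).
- imaging.get_image(name): name is "scene" or "top" or "wrist"; returns a dict with "color" (400x640x3 uint8, blue, green, red), "fx", "fy", "cx", "cy" (pixels), "extrinsics" (4x4, takes a point from world to camera coordinates); the wrist camera has in their place "hand_eye" (4x4, takes a point from camera to tool coordinates, whose origin is the TCP and whose axes are the flange's). Camera axes: x right, y down, z forward; pixel columns grow to the right and rows downward; lengths in m; the calibration is good to about 2 mm. The wrist camera is an equidistant fisheye: a pixel r from the principal point sees the ray r / f radians off the axis. A picture is of the moment at which its call begins: read the wrist's pose just before it. There is no depth.
- ctrl.finish_job(): hands the job in; it is judged then, once.
The state is a dict: "t": time; "q": joint angles; "dq": joint speeds; "effort": joint torques, N m; "tool_pos": TCP position; "tool_rot": TCP orientation; "contact_force": force on the tool from outside, world axes, zero at the start; "wrist_torque": the same for the moment, N m; "opening": finger opening in m; "grip_force": force on a finger pad.
Only numpy, scipy, OpenCV 4.12 (cv2) and the standard library are available. Lean on these libraries where they do the work, as an engineer would, in place of code of your own. Each camera call takes 0.05 s, during which the arm holds its last target. There are 200 camera calls.

TASK

Slide the loose yellow bearing shoe under the stand's stabiliser leg, its dark round mark centred under the rubber foot (within about a centimetre) and lying flat on the bench. Then crank the leg down clockwise by its red knob until the foot bears firmly on the shoe: stop when the crank has become about twice as heavy as it was running free, and never let it get more than three times as heavy. Then let go, and leave the other things on the bench alone.

Things in the scene. Friction and masses are not known exactly. Their poses are not given: they have to be found in the camera images.
- stand: Blue service stand, fixed, carrying a white sewing-machine head (top 340 mm up) along the stand's -y, no nearer than 190 mm to the leg. Origin: on the bench, exactly under the vertical axis of the geared stabiliser leg; z up. The leg hangs at the end of a beam (40 mm wide, underside 110 mm up) coming from the machine; its +y, +x and -x sides are open.
- tube_end (a point): On the leg's axis at the lower end of its steel tube (44 mm diameter), 95 mm above the bench. Below it hangs a round black rubber foot, 44 mm diameter, on a stem whose setting differs each time and is not reported: with the crank at 0 the foot's underside is 56 to 74 mm above the bench (at the start 46 to 74 mm). Under load the rubber gives about 1 mm per 25 N.
- gear_top (a point): On the leg's axis, top of its blue gearbox (66 mm square, 195 mm up), under the crank. Running free it takes 3.3 to 4 N at the knob, along its circle, at any angle; every 10 N on the foot adds about 1 N. Held still, the knob pushes back near 0 N when free, up to 1 N per 10 N on the foot. Aim for 35 to 60 N on the foot (7 to 9.5 N at the knob); 90 N (12 N at the knob) is over-jacked.
- crank (a joint): Angle of the crank on the gearbox, rad, growing clockwise seen from above; clockwise lowers the foot, 36 mm per full turn (5.73 mm per rad). At 0 the crank arm points along the stand's +x. Starts between 0 and 1.8; end stop at 13. The gear holds up to 35 N of foot load by itself; let go with more, it springs back a little to about that. It can be turned back.
- crank_knob (a point): Centre of the crank's upright red knob: a cylinder 24 mm in diameter, 50 mm tall (this point is halfway up, about 249 mm above the bench, the knob's top at 274 mm), which spins freely on its own pin, so a hand on it need not turn. It goes round the leg's axis on a circle of 60 mm radius. The flat crank arm lies just under it, top at 221 mm.
- shoe: Loose yellow bearing shoe, about 0.35 kg, lying flat on the bench: square plate 80 x 80 mm, 12 mm thick, with a dark round mark of 52 mm diameter in the middle. Origin: centre of the plate's underside; z up. A tongue 24 mm wide and 10 mm thick runs from the plate along the shoe's +y to an upright black grip block.
- shoe_grip (a point): In the black grip block of the shoe, 170 mm along the shoe's +y from the plate's centre and 35 mm above its underside. The block is 24 mm wide (along the shoe's x), 30 mm long (along its y), and 50 mm tall from the bench.
- thread_cone: Bystander: green thread cone, 60 mm base, 100 mm tall; origin at its underside or middle. Leave it alone.
- thread_cone_b: Bystander: blue thread cone, 60 mm base, 100 mm tall; origin at its underside or middle. Leave it alone.
- oil_bottle: Bystander: clear oil bottle with red cap, 48 mm diameter, 130 mm tall; origin at its underside or middle. Leave it alone.
- screwdriver: Bystander: screwdriver lying on the bench; origin at its underside or middle. Leave it alone.
- wrench: Bystander: wrench lying on the bench; origin at its underside or middle. Leave it alone.
- screw_tin: Bystander: aluminium screw tin, 60 mm diameter, 50 mm tall; origin at its underside or middle. Leave it alone.
- pulley: Bystander: dark steel pulley disc, 80 mm diameter, 18 mm thick; origin at its underside or middle. Leave it alone.
Things that resemble listed ones, but are neither listed nor needed, are in the scene too. There is more than one size of the shoe; the job needs the larger.

How it is judged:
On the way, in this order (a step that is already met when the one before it is completed fails the run):
1. the shoe lies flat on the bench, centred under the leg within 12 mm, the foot not yet bearing on it (horizontal distance between shoe and stand below 0.012 m and angle between shoe's own z axis and vertical below 0.05 rad and height (world z) of shoe below 0.004 m and contact force between stand and shoe below 1 N), for 0.2 s.
2. the foot bears on the shoe with at least 15 N (horizontal distance between shoe and stand below 0.012 m and angle between shoe's own z axis and vertical below 0.05 rad and height (world z) of shoe below 0.004 m and contact force between stand and shoe above 15 N), for 0.2 s.
At the end, for the whole second after the job is handed in: The shoe lies flat on the bench with the centre of its plate within 12 mm of the leg's axis, the leg's foot bears on it with at least 15 N, and shoe and crank are at rest (all of step 2 and linear speed of shoe below 0.01 m/s and velocity of joint crank between -0.05 and 0.05 rad/s); the robot touches nothing.
It fails at once if the foot presses on the shoe with more than 90 N (over-jacked, the crank over three times as heavy as running free) (contact force between stand and shoe above 90 N).
It fails at once if a bystander is moved by more than 30 mm (distance of any of thread_cone, thread_cone_b, oil_bottle, screwdriver, wrench, screw_tin, pulley from where it was at the start of the episode above 0.03 m).
It also fails if it takes over 72 s, if anything falls off the work surface, if the arm or the gripper's body presses on something with over 40 N, if the wrist force passes 120 N, or if a joint passes its speed limit or range.

## Working session

There is one attempt and no reset: what is moved stays moved. The work goes in short steps, Python scripts to look and compute and a tool call to move; the robot and the scene stay as the last step left them, time stands still between calls to the robot, and variables do not carry over. Pictures are saved under pics/ and viewed, at most 13 in all, crops included, and the job is handed in when it is done.

Besides the shell and the picture viewer there is one more tool, called in YAML: its name, and indented under it one key for each argument. play_rows: Moves the arm, as the interface text tells. Shift numbers are shares of 0.05 m and turn numbers shares of 8 degrees, none past 1 either way. Its arguments: {"type":"object","properties":{"series":{"type":"array"},"force":{"type":"number"}},"required":["series"]}

```bash
mkdir -p pics && cat > h.py <<'E'
import numpy as np, cv2
from station import ctrl, imaging
from scipy.spatial.transform import Rotation as R
def snap(n,f=None):
    o=ctrl.get_obs(); d=imaging.get_image(n)
    if f: cv2.imwrite('pics/'+f+'.png',d['color'])
    d['o']=o; return d
def ray(d,u,v):
    if 'extrinsics' in d:
        E=np.array(d['extrinsics']); c=np.array([(u-d['cx'])/d['fx'],(v-d['cy'])/d['fy'],1])
        return -E[:3,:3].T@E[:3,3], E[:3,:3].T@c
    H=np.array(d['hand_eye']); x=(u-d['cx'])/d['fx']; y=(v-d['cy'])/d['fy']; r=np.hypot(x,y)+1e-12
    c=np.array([np.sin(r)*x/r,np.sin(r)*y/r,np.cos(r)])
    W=R.from_rotvec(d['o']['tool_rot']).as_matrix()
    return np.array(d['o']['tool_pos'])+W@H[:3,3], W@H[:3,:3]@c
def plane(d,u,v,z):
    p,q=ray(d,u,v); return p+q*(z-p[2])/q[2]
def proj(d,P):
    P=np.array(P,float)
    if 'extrinsics' in d:
        E=np.array(d['extrinsics']); c=E[:3,:3]@P+E[:3,3]; return d['cx']+d['fx']*c[0]/c[2], d['cy']+d['fy']*c[1]/c[2]
    H=np.array(d['hand_eye']); W=R.from_rotvec(d['o']['tool_rot']).as_matrix()
    t=W.T@(P-np.array(d['o']['tool_pos'])); c=H[:3,:3].T@(t-H[:3,3]); s=np.hypot(c[0],c[1]); a=np.arctan2(s,c[2])
    return d['cx']+d['fx']*a*c[0]/s, d['cy']+d['fy']*a*c[1]/s
E
python3 - <<'E'
from h import *
a=snap('scene','scene0');b=snap('top','top0')
for d in(a,b): print(ray(d,320,200),d['fx'])
o=ctrl.get_obs();print(o['tool_pos'],R.from_rotvec(o['tool_rot']).as_matrix().round(3),o['opening'])
E
```

```text
(array([1.06589702, 0.13373111, 0.94957166]), array([-0.54056917, -0.09121581, -0.83640674])) 416.8922683977046
(array([0.4661464 , 0.05007805, 1.21561655]), array([ 0.11713882,  0.02582493, -0.99293419])) 469.34565033637006
[0.26012041 0.56766402 0.23017831] [[-0.909  0.417 -0.001]
 [ 0.417  0.909 -0.002]
 [ 0.    -0.002 -1.   ]] 0.08537585149087785
```

View pics/scene0.png

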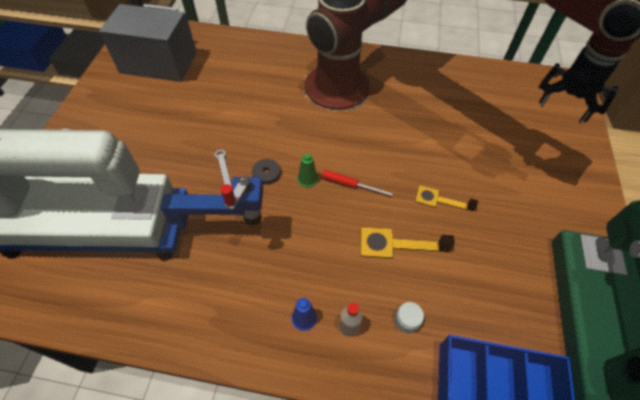

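View pics/top0.png

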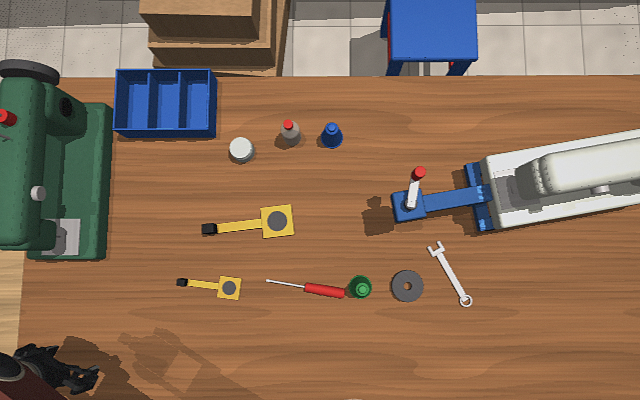

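The scene view shows the two shoes at (378,242) and (428,196). In the top view the larger shoe has its mark at (278,221) and grip at (209,229). The smaller lookalike has its mark at (229,287). The stand's knob is at (418,173) and its gearbox near (408,206). The red knob at (5,117) belongs to the green machine. I choose the larger shoe and check it in a crop.

```bash
python3 - <<'E'
from h import *
d=snap('top');im=d['color']
hsv=cv2.cvtColor(im,cv2.COLOR_BGR2HSV)
def cc(m,box):
    k=np.zeros(m.shape,np.uint8);x0,y0,x1,y1=box;k[y0:y1,x0:x1]=m[y0:y1,x0:x1]
    n,l,s,c=cv2.connectedComponentsWithStats(k);i=1+np.argmax(s[1:,4]);return c[i],s[i],(l==i).astype(np.uint8)
Y=cv2.inRange(hsv,(20,120,100),(32,255,255))
for nm,box in(('big',(190,195,310,250)),('small',(165,265,250,310))):
    c,s,m=cc(Y,box);print(nm,c,s)
    x0,y0,x1,y1=box
    D=cv2.inRange(hsv,(0,0,0),(180,110,110))
    mk=cc(D,(x0+70,y0,x1,y1) if nm=='big' else (x0+50,y0+5,x1,y1))[:2]
    print(' mark',mk,plane(d,*mk[0],.012))
    cn=max(cv2.findContours(cv2.morphologyEx(m,cv2.MORPH_CLOSE,np.ones((5,5))),0,2)[0],key=cv2.contourArea)
    op=cv2.morphologyEx(cv2.drawContours(np.zeros_like(m),[cn],-1,1,-1),cv2.MORPH_OPEN,np.ones((13,13)))
    r=cv2.minAreaRect(max(cv2.findContours(op,0,2)[0],key=cv2.contourArea)); b=cv2.boxPoints(r)
    P=np.array([plane(d,*p,.012) for p in b]);print(' plate',P.mean(0),np.linalg.norm(np.diff(P,axis=0),axis=1))
    K=cv2.inRange(hsv,(0,0,0),(180,255,60)); g=cc(K,(190,215,222,245) if nm=='big' else (170,272,192,295))
    print(' grip',g[:2],plane(d,*g[0],.04))
Rm=cv2.inRange(hsv,(0,150,80),(6,255,255))|cv2.inRange(hsv,(174,150,80),(180,255,255))
c,s,m=cc(Rm,(395,155,440,200));print('knob',c,s,plane(d,*c,.274))
B=cv2.inRange(hsv,(100,120,100),(125,255,255))
c,s,m=cc(B,(380,150,470,235));print('blue',s)
cv2.imwrite('pics/crop1.png',np.hstack([cv2.resize(im[150:250,180:310],None,fx=3,fy=3,interpolation=2),cv2.resize(im[150:250,375:505],None,fx=3,fy=3,interpolation=2)]))
E
```

```text
big [262.32050048 222.62271415] [ 216  204   79   34 1039]
 mark (array([276.79863481, 220.66552901]), array([268, 211,  19,  20, 293], dtype=int32)) [0.55490922 0.19243508 0.012     ]
 plate [0.55420108 0.19320749 0.012     ] [0.08009381 0.0772115  0.07946732]
 grip (array([209.12903226, 228.58064516]), array([202, 223,  16,  12, 155], dtype=int32)) [0.53329109 0.35887342 0.04      ]
small [218.78897338 286.11977186] [187 276  55  24 526]
 mark (array([228.73611111, 287.47916667]), array([223, 281,  13,  14, 144], dtype=int32)) [0.38591083 0.31209097 0.012     ]
 plate [0.38593082 0.31396302 0.012     ] [0.0559066  0.05228234 0.05560482]
 grip (array([181.84415584, 281.75324675]), array([177, 278,  11,   8,  77], dtype=int32)) [0.401813   0.42269016 0.04      ]
knob [419.70093458 171.13084112] [414 166  12  11 107] [ 0.63580663 -0.12800527  0.274     ]
blue [ 392  187   78   34 1312]
```

View pics/crop1.png

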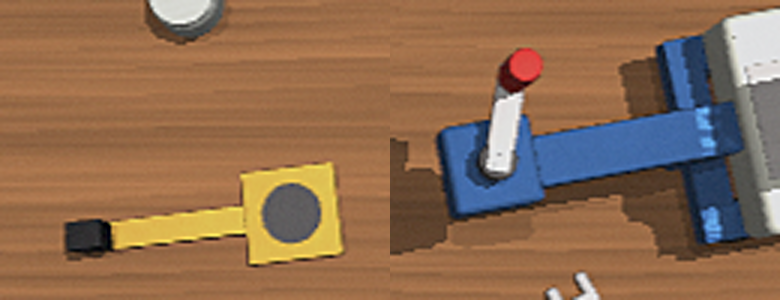

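The crop shows the larger shoe with its 80 mm plate confirmed by measurement, and its grip block at px (209,229). The hub of the crank is at about px (410.7,204.3). Next I locate the leg axis and the beam direction.

```bash
python3 - <<'E'
from h import *
d=snap('top');s=snap('scene','scene1')
f=lambda x,y:(375+(x-390)/3,150+y/3)
hub=plane(d,*f(497,163),.221);print('hub',hub)
for z in(.19,.195): print([plane(d,*f(*p),z)[:2].round(3) for p in((440,132),(528,117),(543,202),(455,218))])
print('gear c',np.mean([plane(d,*f(*p),.195) for p in((440,132),(528,117),(543,202),(455,218))],0))
a,b=plane(d,*f(533,135),.15),plane(d,*f(698,110),.15);print('beam edge dir',(b-a)[:2]/np.linalg.norm(b-a))
a,b=plane(d,*f(545,187),.15),plane(d,*f(728,152),.15);print('beam edge dir',(b-a)[:2]/np.linalg.norm(b-a))
k=plane(d,419.7,171.1,.274);print('knob-hub',k-hub,np.linalg.norm((k-hub)[:2]))
im=s['color']
hsv=cv2.cvtColor(im,cv2.COLOR_BGR2HSV)
m=cv2.inRange(hsv,(0,150,60),(6,255,255))|cv2.inRange(hsv,(174,150,60),(180,255,255))
m[:, :205]=0;m[:,245:]=0;ys,xs=np.nonzero(m);print('scene red',xs.min(),xs.max(),ys.min(),ys.max(),xs.mean(),ys.mean(), 'pred knob mid',proj(s,[k[0],k[1],.249]),'top',proj(s,k))
for z in(.05,.095,.195):print(z,proj(s,[hub[0],hub[1],z]))
cv2.imwrite('pics/crop2.png',cv2.resize(im[165:265,190:320],None,fx=6,fy=6,interpolation=2))
E
```

```text
hub [ 0.57373413 -0.11703126  0.221     ]
[array([ 0.6  , -0.081]), array([ 0.611, -0.146]), array([ 0.548, -0.155]), array([ 0.537, -0.091])]
[array([ 0.599, -0.08 ]), array([ 0.61 , -0.145]), array([ 0.548, -0.154]), array([ 0.537, -0.09 ])]
gear c [ 0.57356624 -0.1173274   0.195     ]
beam edge dir [ 0.1482755  -0.98894609]
beam edge dir [ 0.18587864 -0.98257271]
knob-hub [ 0.06213608 -0.01097372  0.053     ] 0.06309766073295031
scene red 220 234 185 204 227.31958762886597 193.92268041237114 pred knob mid (np.float64(227.80177560064317), np.float64(194.51471230293228)) top (np.float64(225.59102834645557), np.float64(187.4209066807734))
0.05 (np.float64(253.4028668691225), np.float64(219.49555244625475))
0.095 (np.float64(251.11346678049506), np.float64(209.99257484274023))
0.195 (np.float64(245.35083573422767), np.float64(186.07270428711928))
```

View pics/crop2.png

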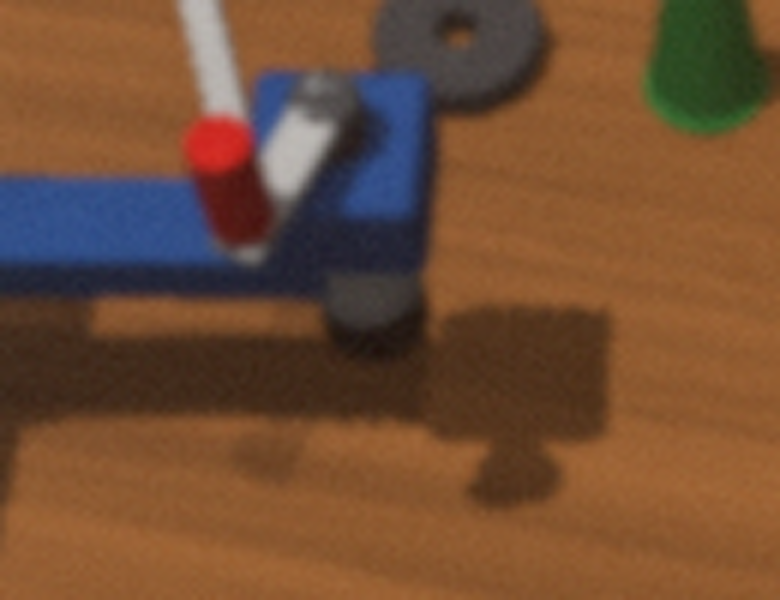

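Leg axis at about (0.573, -0.117), where the hub, gearbox centre and scene view all agree. The crank is at about 0.33 rad. Shoe grip at about (0.533, 0.361).

```bash
cat >> h.py <<'E'
def plan(p1,yx,n):  # straight move to p1 with tool y axis -> direction yx, n rows
    o=ctrl.get_obs();p=np.array(o['tool_pos']);W=R.from_rotvec(o['tool_rot'])
    y=np.array([*yx,0.]);y/=np.linalg.norm(y);z=np.array([0,0,-1.]);T=R.from_matrix(np.c_[np.cross(y,z),y,z])
    dv=(W.inv()*T).as_rotvec()/n; dp=(np.array(p1)-p)/n
    for i in range(n):
        print((W.inv().apply(dp)/.05).round(2),(dv/np.radians(8)).round(2)); W=W*R.from_rotvec(dv)
E
python3 - <<'E'
from h import *
plan([.533,.361,.15],[.992,.125],8)
d=snap('scene');print('foot bottom est',[ (z,proj(d,[.573+.02,-.117+.01,z])) for z in(.045,.055,.065,.075)])
E
```

```text
[-0.84 -0.19  0.2 ] [-0.    0.    0.91]
[-0.85 -0.08  0.2 ] [-0.    0.    0.91]
[-0.86  0.03  0.2 ] [-0.    0.    0.91]
[-0.84  0.14  0.2 ] [-0.    0.    0.91]
[-0.82  0.24  0.2 ] [-0.    0.    0.91]
[-0.78  0.35  0.2 ] [-0.    0.    0.91]
[-0.73  0.44  0.2 ] [-0.    0.    0.91]
[-0.67  0.53  0.2 ] [-0.    0.    0.91]
foot bottom est [(0.045, (np.float64(255.4714997212947), np.float64(227.74836762530683))), (0.055, (np.float64(254.9908617877502), np.float64(225.75057010034647))), (0.065, (np.float64(254.50227613101214), np.float64(223.71973743475928))), (0.075, (np.float64(254.00554397491612), np.float64(221.6550434046841)))]
```

play_rows:
  series:
    - [1,[-0.84,-0.19,0.2],[0,0,0.91]]
    - [1,[-0.85,-0.08,0.2],[0,0,0.91]]
    - [1,[-0.86,0.03,0.2],[0,0,0.91]]
    - [1,[-0.84,0.14,0.2],[0,0,0.91]]
    - [1,[-0.82,0.24,0.2],[0,0,0.91]]
    - [1,[-0.78,0.35,0.2],[0,0,0.91]]
    - [1,[-0.73,0.44,0.2],[0,0,0.91]]
    - [1,[-0.67,0.53,0.2],[0,0,0.91]]

```text
t: 1.3
tool_pos: [0.534, 0.3603, 0.1509]
tool_rot: [-2.084, -2.351, -0.0]
contact_force: [0.1, 1.1, 0.3]
opening: 0.0854
grip_force: 0.0
```

```bash
python3 - <<'E'
from h import *
w=snap('wrist','wrist1');print(w['o']['tool_pos'],R.from_rotvec(w['o']['tool_rot']).as_matrix().round(3),w['o']['dq'])
print('pred grip top',proj(w,[.533,.361,.05]),'plate',proj(w,[.5545,.193,.012]))
plan([.533,.361,.018],[.992,.125],4)
E
```

```text
[0.5339685  0.36032906 0.15094596] [[-0.12   0.993  0.   ]
 [ 0.993  0.12   0.   ]
 [ 0.     0.    -1.   ]] [-0.49250987  0.29662481 -0.18883777 -0.00064095 -0.11250569  0.51762598]
pred grip top (np.float64(317.5807902300452), np.float64(198.3976729719616)) plate (np.float64(318.84563701654724), np.float64(326.06751242491896))
[ 0.03 -0.02  0.66] [ 0.    0.01 -0.02]
[ 0.03 -0.02  0.66] [ 0.    0.01 -0.02]
[ 0.03 -0.02  0.66] [ 0.    0.01 -0.02]
[ 0.02 -0.02  0.66] [ 0.    0.01 -0.02]
```

View pics/wrist1.png

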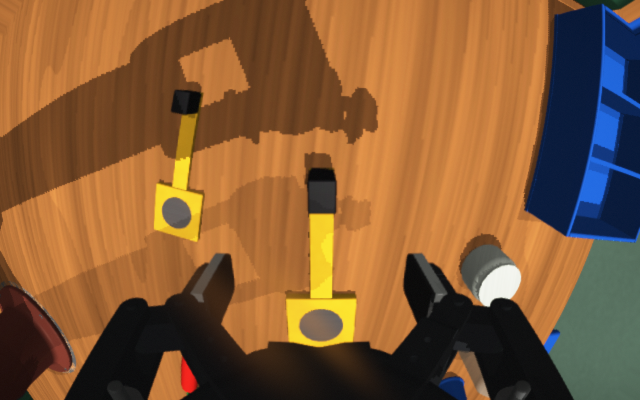

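The wrist view shows the block's top face centred at about (322,197) and the mark at (321,325), both within 4 px (about 3 mm) of prediction. The small shoe is clear to the left. I descend and grip.

play_rows:
  series:
    - [1,[0.03,0.02,0.66],[0,0,0]]
    - [1,[0.03,0.02,0.66],[0,0,0]]
    - [1,[0,0,0.66],[0,0,0]]
    - [1,[0,0,0.66],[0,0,0]]
    - [0,[0,0,0],[0,0,0]]
    - [0,[0,0,0],[0,0,0]]
    - [0,[0,0,0],[0,0,0]]
    - [0,[0,0,0],[0,0,0]]
  force: 50

```text
t: 2.35
tool_pos: [0.536, 0.3653, 0.0217]
tool_rot: [2.078, 2.354, 0.006]
contact_force: [-0.4, 0.4, 3.7]
opening: 0.0232
grip_force: 50.5
```

```bash
python3 - <<'E'
from h import *
d=snap('top');im=d['color'];o=d['o'];print(o['tool_pos'],o['contact_force'],o['opening'],o['grip_force'])
W=R.from_rotvec(o['tool_rot']).as_matrix();print(W.round(3))
g=cv2.inRange(cv2.cvtColor(im,cv2.COLOR_BGR2HSV),(0,0,0),(180,110,110));g[:,:262]=0;g[:,295:]=0;g[:205]=0;g[240:]=0
n,l,s,c=cv2.connectedComponentsWithStats(g);i=1+np.argmax(s[1:,4]);m=plane(d,*c[i],.012);print(s[i],m)
D=np.array([.573,-.117,0])-m;D[2]=0;print('need',D,'tool',(W.T@D/.05).round(2))
E
```

```text
[0.53595455 0.36534232 0.02168081] [-0.35606533  0.39690665  3.72995083] 0.02322363381097567 50.47089636325836
[[-0.124  0.992  0.003]
 [ 0.992  0.124  0.002]
 [ 0.002  0.003 -1.   ]]
[268 211  19  20 289] [0.55498318 0.19227394 0.012     ]
need [ 0.01801682 -0.30927394  0.        ] tool [-6.18 -0.41 -0.01]
```

play_rows:
  series:
    - [0,[-0.5,-0.04,0],[0,0,0]]
    - [0,[-0.7,-0.05,0],[0,0,0]]
    - [0,[-0.8,-0.05,0],[0,0,0]]
    - [0,[-0.8,-0.05,0],[0,0,0]]
    - [0,[-0.8,-0.05,0],[0,0,0]]
    - [0,[-0.8,-0.05,0],[0,0,0]]
    - [0,[-0.6,-0.06,0],[0,0,0]]
    - [0,[-0.4,-0.06,0],[0,0,0]]

```text
t: 3.4
tool_pos: [0.5495, 0.0936, 0.0217]
tool_rot: [2.08, 2.353, 0.007]
contact_force: [0.6, 5.8, 7.8]
opening: 0.0235
grip_force: 51.0
```

play_rows:
  series:
    - [0,[-0.3,0,0],[0,0,0]]
    - [0,[-0.3,0,0],[0,0,0]]
    - [0,[0,0,0],[0,0,0]]
    - [0,[0,0,0],[0,0,0]]

```text
t: 3.9
tool_pos: [0.5532, 0.063, 0.0217]
tool_rot: [2.077, 2.352, 0.002]
contact_force: [-1.4, -3.4, 7.1]
opening: 0.0232
grip_force: 51.1
```

```bash
python3 - <<'E'
from h import *
s=snap('scene');d=snap('top');o=d['o'];print(o['tool_pos'],o['contact_force'],o['opening'])
W=R.from_rotvec(o['tool_rot']).as_matrix();print(W.round(3))
# expected plate centre from rigid hold: mark was at tool offset measured before
off=np.array([.555-.536,.1923-.3653]);print('centre by hold',np.array(o['tool_pos'])[:2]+off)
a=cv2.resize(d['color'][150:260,345:475],None,fx=3,fy=3,interpolation=2)
b=cv2.resize(s['color'][165:275,190:320],None,fx=3,fy=3,interpolation=2)
cv2.imwrite('pics/fit1.png',np.hstack([a,b]))
E
```

```text
[0.55315135 0.06297979 0.02164279] [-0.29991904 -3.27625098  7.62706084] 0.023274669988908925
[[-0.124  0.992  0.004]
 [ 0.992  0.124 -0.002]
 [-0.002  0.003 -1.   ]]
centre by hold [ 0.57215135 -0.11002021]
```

View pics/fit1.png

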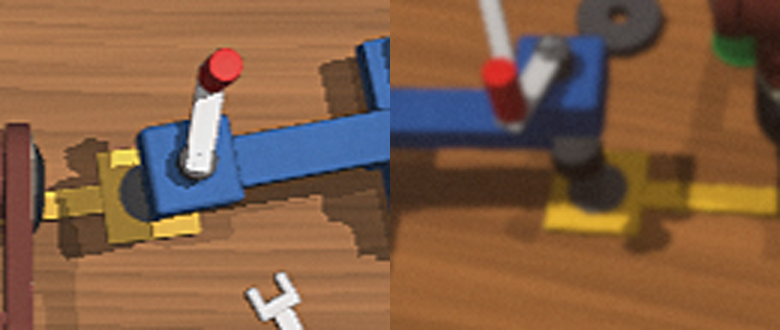

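The foot now hangs over the plate. In the crop's right half the mark is at (598,187), still slightly short towards +y. The left half shows the plate's left edge beyond the gearbox.

```bash
python3 - <<'E'
from h import *
s=snap('scene');d=snap('top')
def an(d,x0,y0,w,h):
    im=d['color'];hsv=cv2.cvtColor(im,cv2.COLOR_BGR2HSV)
    m=cv2.inRange(hsv,(18,110,40),(34,255,255));k=np.zeros_like(m);k[y0:y0+h,x0:x0+w]=m[y0:y0+h,x0:x0+w];return k
# top: left edge corners ; scene: corners read from crop
f=lambda x,y:(345+x/3,150+y/3); g=lambda x,y:(190+(x-390)/3,165+y/3)
lt,lb,rb=[plane(d,*f(*p),.012) for p in((97,153),(107,243),(201,231))]
print('top corners',lt,lb,rb,np.linalg.norm(lt-lb),np.linalg.norm(lb-rb),'c',(lt+rb)/2)
fl,fr,br=[plane(s,*g(*p),.012) for p in((546,219),(634,225),(649,155))]
print('scene',fl,fr,br,np.linalg.norm(fl-fr),np.linalg.norm(fr-br),'c',(fl+br)/2)
print('mark',plane(s,*g(598,187),.012))
for c in((.573,-.117),(.572,-.110)):print(proj(s,[*c,.012]))
E
```

```text
top corners [ 0.60518686 -0.06651461  0.012     ] [ 0.52789612 -0.073938    0.012     ] [ 0.53797954 -0.15421867  0.012     ] 0.07764641340299358 0.08091144184234364 c [ 0.5715832  -0.11036664  0.012     ]
scene [ 0.61105902 -0.14131196  0.012     ] [ 0.60243579 -0.06702035  0.012     ] [ 0.53316873 -0.07111015  0.012     ] 0.07479039658294995 0.0693876860606401 c [ 0.57211388 -0.10621106  0.012     ]
mark [ 0.57266551 -0.10636137  0.012     ]
(np.float64(255.29813745589846), np.float64(226.75659592543533))
(np.float64(258.03225930883195), np.float64(226.87707927326252))
```

play_rows:
  series:
    - [0,[-0.15,0,0],[0,0,0]]
    - [0,[0,0,0],[0,0,0]]
    - [0,[0,0,0],[0,0,0]]
    - [1,[0,0,0],[0,0,0]]
    - [1,[0,0,0],[0,0,0]]
    - [1,[0,0,0],[0,0,0]]
    - [1,[0,0,-0.7],[0,0,0]]
    - [1,[0,0,-0.9],[0,0,0]]

```text
t: 5.1
tool_pos: [0.5508, 0.0568, 0.0983]
tool_rot: [-2.077, -2.353, 0.004]
contact_force: [-0.0, 0.2, -0.2]
opening: 0.0856
grip_force: 0.0
```

play_rows:
  series:
    - [1,[0,0,-1],[0,0,0]]
    - [1,[0,0,-1],[0,0,0]]
    - [1,[0,0,-1],[0,0,0]]
    - [1,[0,0,-1],[0,0,0]]
    - [1,[0,0,-1],[0,0,0]]
    - [1,[0,0,-0.8],[0,0,0]]
    - [1,[0,0,0],[0,0,0]]

```text
t: 5.98
tool_pos: [0.5536, 0.0567, 0.394]
tool_rot: [2.075, 2.351, 0.008]
contact_force: [1.2, -0.3, -0.1]
opening: 0.0856
grip_force: 0.0
```

```bash
python3 - <<'E'
from h import *
s=snap('scene');d=snap('top');w=snap('wrist');o=w['o'];print(o['tool_pos'],o['opening'])
K=cv2.inRange(cv2.cvtColor(d['color'],cv2.COLOR_BGR2HSV),(0,0,0),(180,255,60))
print('knob pred in wrist',proj(w,[.634,-.128,.274]),'axis',proj(w,[.573,-.117,.221]))
a=cv2.resize(d['color'][150:260,345:475],None,fx=3,fy=3,interpolation=2)
b=cv2.resize(s['color'][165:275,190:320],None,fx=3,fy=3,interpolation=2)
cv2.imwrite('pics/fit2.png',np.vstack([np.hstack([a,b]),w['color'][140:400:1,:][::1,:][:260]][:1]))
cv2.imwrite('pics/w2.png',w['color'])
E
```

```text
[0.55230885 0.05679164 0.38870818] 0.08540115361253361
knob pred in wrist (np.float64(368.5223542377024), np.float64(353.6447484419675)) axis (np.float64(317.8414577598596), np.float64(315.0375685357421))
```

View pics/fit2.png

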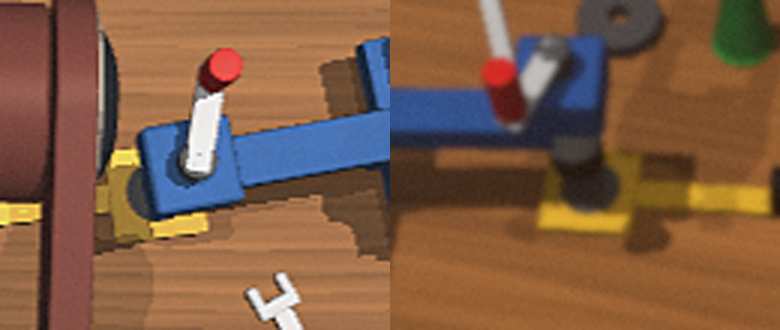

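View pics/w2.png

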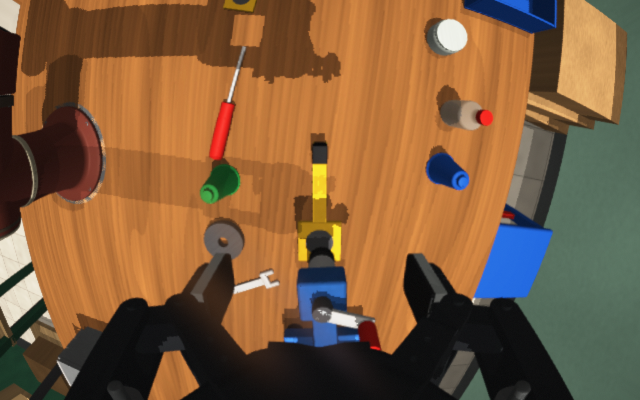

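The shoe sits beneath the foot. In the wrist view the plate spans (300–341, 222–262), the hub is at (322,313) and the knob at about (370,338). I check the centring from the wrist view and plan the approach to the knob.

```bash
python3 - <<'E'
from h import *
s=snap('scene');w=snap('wrist')
hsv=cv2.cvtColor(w['color'],cv2.COLOR_BGR2HSV)
m=cv2.inRange(hsv,(18,120,60),(34,255,255));m[:200]=0
ys,xs=np.nonzero(m);sel=(xs>290)&(xs<350)&(ys>219)
print(xs[sel].min(),xs[sel].max(),ys[sel].min(),ys[sel].max())
c=((xs[sel].min()+xs[sel].max())/2,(ys[sel].min()+ys[sel].max())/2)
print('plate c wrist',plane(w,*c,.012),'edges',plane(w,c[0],ys[sel].min(),.012),plane(w,c[0],ys[sel].max(),.012),'axis proj .012',proj(w,[.573,-.117,.012]))
g=lambda x,y:(190+(x-390)/3,165+y/3)
print('scene c',(plane(s,*g(539,219),.012)+plane(s,*g(641,153),.012))/2)
k=np.array([.635,-.128]);L=np.array([.573,-.117]);u=(k-L)/np.linalg.norm(k-L);kp=L+.06*u;print('knob',kp)
plan([*kp,.33],[.992,.125],4)
E
```

```text
298 342 220 261
plate c wrist [ 0.57390856 -0.11014752  0.012     ] edges [ 0.56876513 -0.06972706  0.012     ] [ 0.57939726 -0.15321404  0.012     ] axis proj .012 (np.float64(319.04488689460027), np.float64(243.74730069857202))
scene c [ 0.57235551 -0.11277726  0.012     ]
knob [ 0.6320774  -0.12748147]
[-0.96  0.28  0.28] [-0.01 -0.   -0.  ]
[-0.96  0.28  0.28] [-0.01 -0.   -0.  ]
[-0.96  0.28  0.28] [-0.01 -0.   -0.  ]
[-0.96  0.28  0.28] [-0.01 -0.   -0.  ]
```

play_rows:
  series:
    - [1,[-0.96,0.28,0.28],[0,0,0]]
    - [1,[-0.96,0.28,0.28],[0,0,0]]
    - [1,[-0.96,0.28,0.28],[0,0,0]]
    - [1,[-0.96,0.28,0.28],[0,0,0]]
    - [1,[0,0,0],[0,0,0]]

```text
t: 6.85
tool_pos: [0.631, -0.1293, 0.3283]
tool_rot: [-2.079, -2.346, 0.005]
contact_force: [-0.3, 1.4, 0.2]
opening: 0.0857
grip_force: 0.0
```

```bash
python3 - <<'E'
from h import *
w=snap('wrist');d=snap('top');s=snap('scene');o=d['o'];print(o['tool_pos'],R.from_rotvec(o['tool_rot']).as_matrix().round(3))
hsv=cv2.cvtColor(s['color'],cv2.COLOR_BGR2HSV)
cv2.imwrite('pics/k.png',np.hstack([w['color'][100:400,140:500],cv2.resize(s['color'][130:230,170:300],None,fx=3,fy=3)]))
print('pred knob top',proj(w,[.632,-.1275,.274]), proj(s,[.632,-.1275,.274]))
plan([.632,-.1275,.236],[.992,.125],3)
E
```

```text
[ 0.63109231 -0.12765121  0.32997322] [[-0.122  0.993 -0.005]
 [ 0.993  0.122  0.002]
 [ 0.003 -0.005 -1.   ]]
pred knob top (np.float64(320.9032311672704), np.float64(218.39424217849233)) (np.float64(226.43392237636013), np.float64(185.88431842007085))
[-0.01  0.    0.64] [-0. -0. -0.]
[-0.01  0.    0.64] [-0. -0. -0.]
[-0.01  0.    0.64] [-0. -0. -0.]
```

View pics/k.png

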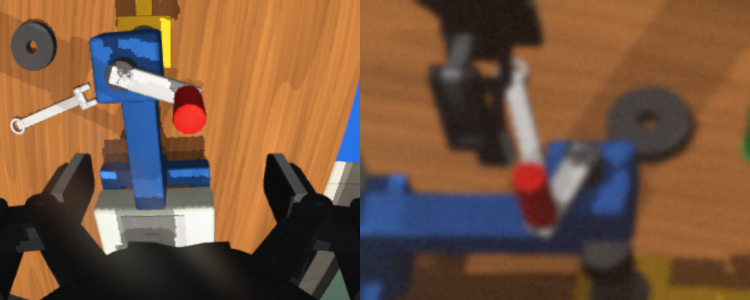

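The knob top is at wrist px (329,217), against (321,218) predicted, so it lies about 2 mm to tool +y. I descend and grip softly.

play_rows:
  series:
    - [1,[0,0.03,0.64],[0,0,0]]
    - [1,[0,0.02,0.64],[0,0,0]]
    - [1,[0,0,0.6],[0,0,0]]
    - [1,[0,0,0],[0,0,0]]
    - [0.2,[0,0,0],[0,0,0]]
    - [0.2,[0,0,0],[0,0,0]]
    - [0.2,[0,0,0],[0,0,0]]
    - [0.2,[0,0,0],[0,0,0]]
  force: 25

```text
t: 8.0
tool_pos: [0.6369, -0.1267, 0.2414]
tool_rot: [2.074, 2.35, 0.007]
contact_force: [7.2, -0.8, 1.9]
opening: 0.023
grip_force: 28.0
```

```bash
python3 - <<'E'
from h import *
o=ctrl.get_obs();print(o['tool_pos'],o['contact_force'],o['wrist_torque'],o['opening'],o['grip_force'],R.from_rotvec(o['tool_rot']).as_matrix().round(3))
E
```

```text
[ 0.63690535 -0.12668817  0.2414099 ] [ 7.21014678 -0.78006869  1.89324066] [-0.03521761 -0.98072857  0.00269228] 0.02303862307477101 27.965597212314606 [[-0.124  0.992  0.008]
 [ 0.992  0.124 -0.001]
 [-0.002  0.008 -1.   ]]
```

play_rows:
  series:
    - [0.2,[0,0.05,0],[0,0,0]]
    - [0.2,[-0.28,-0.13,0],[0,0,0]]
    - [0.2,[-0.24,-0.2,0],[0,0,0]]
    - [0.2,[-0.18,-0.26,0],[0,0,0]]
    - [0.2,[-0.11,-0.29,0],[0,0,0]]
    - [0.2,[-0.03,-0.31,0],[0,0,0]]
    - [0.2,[0.05,-0.31,0],[0,0,0]]
    - [0.2,[0.13,-0.28,0],[0,0,0]]

```text
t: 9.0
tool_pos: [0.5538, -0.1696, 0.2412]
tool_rot: [2.076, 2.353, 0.007]
contact_force: [5.7, 4.0, 4.5]
opening: 0.0234
grip_force: 28.2
```

```bash
cat >> h.py <<'E'
def st(c):
    o=ctrl.get_obs();p=np.array(o['tool_pos']);f=np.array(o['contact_force']);v=p[:2]-c;r=np.linalg.norm(v);u=v/r;t=np.array([u[1],-u[0]])
    print('p',p.round(4),'F',f.round(2),'r',r.round(4),'ang',np.degrees(np.arctan2(u[1],u[0])).round(1),'Frad',(f[:2]@u).round(2),'resist',(-f[:2]@t).round(2),'open',round(o['opening'],4))
    W=R.from_rotvec(o['tool_rot']).as_matrix();print('a-angle',np.degrees(np.arctan2(W[1,1],W[0,1])).round(1),'tilt',W[2,:2].round(3),'dq',np.abs(o['dq']).max().round(3))
E
python3 -c "
from h import *
st(np.array([.577,-.117]))"
```

```text
p [ 0.5538 -0.1696  0.2412] F [5.67 4.   4.51] r 0.0575 ang -113.8 Frad -5.95 resist 3.58 open 0.0234
a-angle 7.1 tilt [0.    0.006] dq 0.297
```

play_rows:
  series:
    - [0.2,[0.23,-0.24,0],[0,0,0]]
    - [0.2,[0.26,-0.18,0],[0,0,0]]
    - [0.2,[0.29,-0.11,0],[0,0,0]]
    - [0.2,[0.31,-0.03,0],[0,0,0]]

```text
t: 9.5
tool_pos: [0.5185, -0.1202, 0.2412]
tool_rot: [2.077, 2.351, -0.0]
contact_force: [4.1, -3.8, 4.7]
opening: 0.0235
grip_force: 28.2
```

```bash
python3 -c "
from h import *
st(np.array([.577,-.117]))"
```

```text
p [ 0.5185 -0.1202  0.2412] F [ 4.13 -3.81  4.68] r 0.0586 ang -176.9 Frad -3.92 resist 4.03 open 0.0235
a-angle 7.1 tilt [-0.004  0.003] dq 0.199
```

play_rows:
  series:
    - [0.2,[0.31,0.05,0],[0,0,0]]
    - [0.2,[0.28,0.13,0],[0,0,0]]
    - [0.2,[0.24,0.2,0],[0,0,0]]
    - [0.2,[0.18,0.26,0],[0,0,0]]

```text
t: 10.0
tool_pos: [0.5432, -0.0657, 0.2411]
tool_rot: [2.079, 2.354, -0.003]
contact_force: [-1.1, -4.9, 7.5]
opening: 0.0233
grip_force: 28.6
```

```bash
python3 -c "
from h import *
st(np.array([.577,-.117]))"
```

```text
p [ 0.5432 -0.0657  0.2411] F [-1.05 -4.85  7.47] r 0.0614 ang 123.3 Frad -3.47 resist 3.55 open 0.0233
a-angle 7.1 tilt [-0.003 -0.001] dq 0.211
```

play_rows:
  series:
    - [0.2,[0.11,0.29,0],[0,0,0]]
    - [0.2,[0.03,0.31,0],[0,0,0]]
    - [0.2,[-0.05,0.31,0],[0,0,0]]
    - [0.2,[-0.13,0.28,0],[0,0,0]]
    - [0.2,[-0.2,0.24,0],[0,0,0]]
    - [0.2,[-0.26,0.18,0],[0,0,0]]
    - [0.2,[-0.29,0.11,0],[0,0,0]]
    - [0.2,[-0.31,0.03,0],[0,0,0]]

```text
t: 11.0
tool_pos: [0.638, -0.1078, 0.2412]
tool_rot: [2.078, 2.356, 0.005]
contact_force: [-0.3, 4.5, 7.7]
opening: 0.0233
grip_force: 28.5
```

```bash
python3 -c "
from h import *
st(np.array([.578,-.1145]));snap('top');s=snap('scene');cv2.imwrite('pics/s3.png',cv2.resize(s['color'][165:275,190:320],None,fx=6,fy=5,interpolation=2))"
```

```text
p [ 0.638  -0.1078  0.2412] F [-0.32  4.46  7.74] r 0.0604 ang 6.4 Frad 0.18 resist 4.47 open 0.0233
a-angle 7.2 tilt [0.002 0.003] dq 0.175
```

View pics/s3.png

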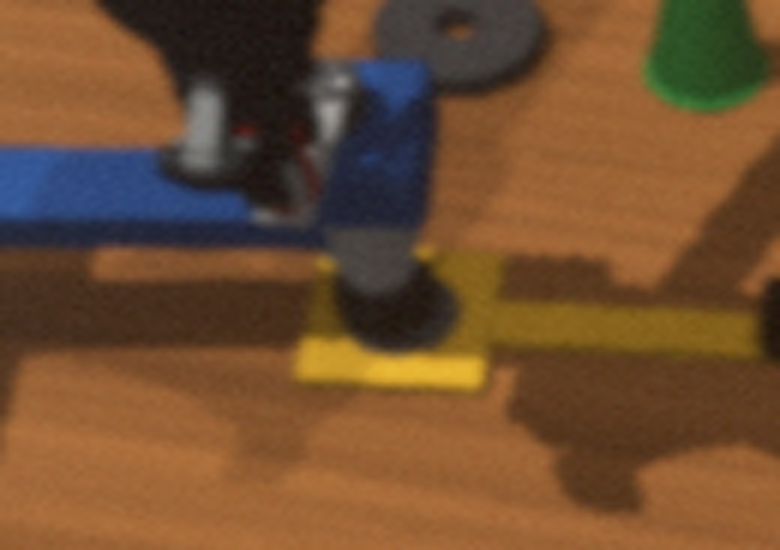

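The foot now hangs low over the plate and the dark mark. In this crop the plate top spans about x 300–503, y 252–372, so its centre is near (401,312). The foot is at about x 388, so it lies roughly 4–6 mm from the mark's centre, within tolerance. I continue the free cranking.

play_rows:
  series:
    - [0.2,[-0.31,-0.05,0],[0,0,0]]
    - [0.2,[-0.28,-0.13,0],[0,0,0]]
    - [0.2,[-0.24,-0.2,0],[0,0,0]]
    - [0.2,[-0.18,-0.26,0],[0,0,0]]

```text
t: 11.6
tool_pos: [0.6131, -0.1635, 0.2412]
tool_rot: [2.076, 2.352, 0.005]
contact_force: [4.6, 0.5, 6.4]
opening: 0.0231
grip_force: 28.3
```

```bash
python3 -c "
from h import *
st(np.array([.578,-.1145]))"
```

```text
p [ 0.6131 -0.1635  0.2412] F [4.61 0.48 6.35] r 0.0603 ang -54.4 Frad 2.3 resist 4.03 open 0.0231
a-angle 7.1 tilt [-0.002  0.005] dq 0.18
```

play_rows:
  series:
    - [0.2,[-0.1,-0.25,0],[0,0,0]]

```text
t: 11.72
tool_pos: [0.6009, -0.1702, 0.2412]
tool_rot: [2.076, 2.352, 0.003]
contact_force: [4.1, 0.6, 6.9]
opening: 0.0231
grip_force: 28.3
```

```bash
python3 -c "
from h import *
st(np.array([.578,-.1145]))"
```

```text
p [ 0.6009 -0.1702  0.2412] F [4.1  0.61 6.86] r 0.0602 ang -67.6 Frad 1.0 resist 4.02 open 0.0231
a-angle 7.1 tilt [-0.002  0.005] dq 0.191
```

play_rows:
  series:
    - [0.2,[-0.04,-0.21,0],[0,0,0]]
    - [0.2,[0,-0.21,0],[0,0,0]]

```text
t: 11.98
tool_pos: [0.5801, -0.1746, 0.2412]
tool_rot: [2.077, 2.352, 0.003]
contact_force: [3.8, 0.2, 5.1]
opening: 0.0234
grip_force: 28.4
```

```bash
python3 -c "
from h import *
st(np.array([.578,-.1145]))"
```

```text
p [ 0.5801 -0.1746  0.2412] F [3.81 0.2  5.13] r 0.0602 ang -88.0 Frad -0.07 resist 3.82 open 0.0234
a-angle 7.1 tilt [-0.002  0.004] dq 0.183
```

play_rows:
  series:
    - [0.2,[0.04,-0.21,0],[0,0,0]]
    - [0.2,[0.07,-0.2,0],[0,0,0]]

```text
t: 12.22
tool_pos: [0.5591, -0.1715, 0.2412]
tool_rot: [2.077, 2.352, 0.003]
contact_force: [3.8, 0.7, 6.0]
opening: 0.0234
grip_force: 28.4
```

```bash
python3 -c "
from h import *
st(np.array([.578,-.1145]))"
```

```text
p [ 0.5591 -0.1715  0.2412] F [3.84 0.73 6.03] r 0.0601 ang -108.4 Frad -1.9 resist 3.41 open 0.0234
a-angle 7.1 tilt [-0.002  0.004] dq 0.202
```

play_rows:
  series:
    - [0.2,[0.1,-0.18,0],[0,0,0]]
    - [0.2,[0.13,-0.16,0],[0,0,0]]

```text
t: 12.48
tool_pos: [0.541, -0.1618, 0.2412]
tool_rot: [2.076, 2.352, 0.005]
contact_force: [5.9, 1.5, 5.5]
opening: 0.0231
grip_force: 28.3
```

```bash
python3 -c "
from h import *
st(np.array([.578,-.1145]))"
```

```text
p [ 0.541  -0.1618  0.2412] F [5.92 1.52 5.5 ] r 0.06 ang -128.0 Frad -4.84 resist 3.73 open 0.0231
a-angle 7.1 tilt [-0.001  0.005] dq 0.192
```

play_rows:
  series:
    - [0.2,[0.17,-0.11,0],[0,0,0]]
    - [0.2,[0.19,-0.09,0],[0,0,0]]

```text
t: 12.72
tool_pos: [0.5277, -0.1467, 0.2412]
tool_rot: [2.077, 2.352, -0.004]
contact_force: [-1.1, -4.8, 6.9]
opening: 0.0232
grip_force: 28.5
```

```bash
python3 -c "
from h import *
st(np.array([.578,-.1145]))"
```

```text
p [ 0.5277 -0.1467  0.2412] F [-1.14 -4.79  6.94] r 0.0597 ang -147.4 Frad 3.54 resist 3.42 open 0.0232
a-angle 7.1 tilt [-0.004  0.001] dq 0.153
```

play_rows:
  series:
    - [0.2,[0.2,-0.08,0],[0,0,0]]
    - [0.2,[0.21,-0.04,0],[0,0,0]]

```text
t: 12.98
tool_pos: [0.5195, -0.1267, 0.2412]
tool_rot: [2.077, 2.352, -0.002]
contact_force: [2.0, -3.6, 5.4]
opening: 0.0228
grip_force: 28.4
```

```bash
python3 -c "
from h import *
st(np.array([.578,-.1145]))"
```

```text
p [ 0.5195 -0.1267  0.2412] F [ 1.99 -3.61  5.43] r 0.0597 ang -168.2 Frad -1.21 resist 3.94 open 0.0228
a-angle 7.1 tilt [-0.004  0.002] dq 0.127
```

play_rows:
  series:
    - [0.2,[0.21,0,0],[0,0,0]]
    - [0.2,[0.21,0.04,0],[0,0,0]]

```text
t: 13.22
tool_pos: [0.5189, -0.1055, 0.2411]
tool_rot: [2.077, 2.352, -0.002]
contact_force: [1.7, -3.3, 5.4]
opening: 0.0232
grip_force: 28.4
```

```bash
python3 -c "
from h import *
st(np.array([.578,-.1145]))"
```

```text
p [ 0.5189 -0.1055  0.2411] F [ 1.74 -3.26  5.41] r 0.0597 ang 171.3 Frad -2.21 resist 2.96 open 0.0232
a-angle 7.1 tilt [-0.003  0.002] dq 0.157
```

play_rows:
  series:
    - [0.2,[0.2,0.07,0],[0,0,0]]
    - [0.2,[0.18,0.11,0],[0,0,0]]

```text
t: 13.48
tool_pos: [0.5254, -0.086, 0.2411]
tool_rot: [2.077, 2.351, -0.004]
contact_force: [0.1, -6.4, 6.6]
opening: 0.0231
grip_force: 28.5
```

```bash
python3 -c "
from h import *
st(np.array([.578,-.1145]))"
```

```text
p [ 0.5254 -0.086   0.2411] F [ 0.06 -6.44  6.6 ] r 0.0598 ang 151.6 Frad -3.11 resist 5.63 open 0.0231
a-angle 7.1 tilt [-0.005  0.001] dq 0.157
```

Contact has begun, with the resistance at 5.6 N against about 3.7 N free. I continue with single small steps.

play_rows:
  series:
    - [0.2,[0.13,0.11,0],[0,0,0]]

```text
t: 13.6
tool_pos: [0.5297, -0.0792, 0.2411]
tool_rot: [2.078, 2.352, -0.006]
contact_force: [-3.5, -8.0, 7.7]
opening: 0.0234
grip_force: 28.5
```

```bash
python3 -c "
from h import *
st(np.array([.578,-.1145]))"
```

```text
p [ 0.5297 -0.0792  0.2411] F [-3.46 -7.99  7.69] r 0.0598 ang 143.9 Frad -1.92 resist 8.5 open 0.0234
a-angle 7.1 tilt [-0.005 -0.001] dq 0.123
```

About 2.2 times the free resistance, so roughly 40–48 N on the foot. I let go and lift clear.

play_rows:
  series:
    - [1,[-0.03,-0.03,0],[0,0,0]]
    - [1,[0,0,0],[0,0,0]]
    - [1,[0,0,0],[0,0,0]]
    - [1,[0,0,-0.6],[0,0,0]]
    - [1,[0,0,-0.9],[0,0,0]]
    - [1,[0,0,-0.9],[0,0,0]]
    - [1,[0,0,0],[0,0,0]]
    - [1,[0,0,0],[0,0,0]]

```text
t: 14.6
tool_pos: [0.5283, -0.0791, 0.3583]
tool_rot: [-2.078, -2.354, 0.001]
contact_force: [0.5, 0.4, -0.3]
opening: 0.0854
grip_force: 0.0
```

```bash
python3 -c "
from h import *
o=ctrl.get_obs();print(o['tool_pos'],o['contact_force'],o['opening'])
s=snap('scene');w=snap('wrist');a=cv2.resize(s['color'][165:275,190:320],None,fx=3,fy=3,interpolation=2)
cv2.imwrite('pics/end.png',np.hstack([a,cv2.resize(w['color'],(528,330))])[:,:800])"
```

```text
[ 0.52829482 -0.07911227  0.3582859 ] [ 0.49924336  0.44102183 -0.31076086] 0.08542267310050801
```

View pics/end.png

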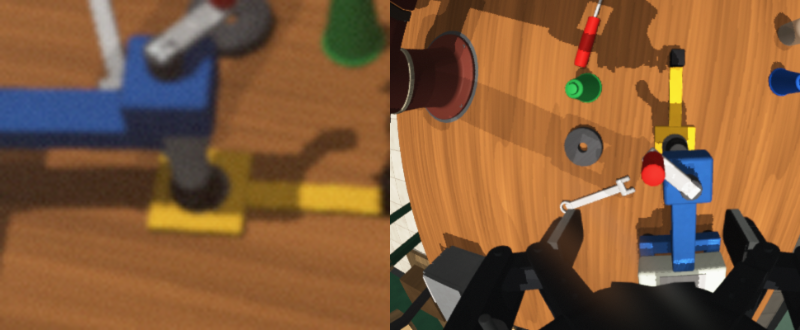

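The picture shows the foot resting on the plate. It is near crop x 196 and the plate centre is near x 200, a few mm apart. The hand is clear and the bystanders look unmoved. I hand the job in.

```bash
python3 -c "
from h import *
print(ctrl.finish_job())"
```

```text
the job is handed in; nothing more can be done
None
```

The job is handed in, with no verdict returned: the larger shoe lies under the leg with its mark about 3–7 mm off-centre by my estimate, and I stopped cranking at about 8.5 N at the knob (2.2 times free, roughly 40–48 N on the foot), then let go and lifted the gripper clear.

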